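Push the lip-balm tin through the gap into its tidy

TASK

Push the round tin of lip balm across the stone, through the narrow gap between the soap dish and the cotton-pad box, and fully home into the open-fronted stone tidy behind them, so that it rests against the tidy's back wall. Only push it: the tin stays flat on the stone the whole way, never lifted or tipped. Leave the tumbler, the flosser handle and the cream jar where they are, and finish with the robot clear of everything.

Things in the scene. Friction and masses are not known exactly. Their poses are not given: they have to be found in the camera images.
- lip_tin: round flat bare-metal tin of lip balm, 64 mm diameter, 22 mm high, about 70 g, loose, lying flat on the stone; it slides easily. Origin at the centre of its underside, z up; its yaw means nothing.
- tidy: fixed grey stone tidy, a U seen from above, walls 20 mm thick, 30 mm high, no floor (vanity stone, z = 0). Origin: underside of the middle of the 130 mm back wall, which runs along its x. The tin goes in along its +y. Back wall's inner face at y = -10 mm; side walls run to y = -50 mm, 90 mm apart inside. Tin home: centre at x = 0, y = -42 mm. Soap dish, pad box and tidy turn together, up to 0.25 rad.
- gap (a point): middle of the gap between soap dish and pad box, on the stone; always at x = 0, y = -140 mm in the tidy's frame, with the same axes. The gap runs 80 mm along y (from -40 to +40 mm here), is 70 mm wide along x, with straight parallel sides, and points straight into the tidy.
- soap_dish: fixed grey stone soap dish with a pale bar of soap in it, 100 mm (its x) by 80 mm (its y), 30 mm high, 37 mm with the soap. Origin at the centre of its underside; axes parallel to the tidy's. It stands on one side of the gap, at x = -85 or +85 mm, y = -140 mm in the tidy's frame; one of its 80 mm sides bounds the gap.
- pad_box: fixed white ceramic cotton-pad box with a small metal lid knob, 100 mm (its x) by 80 mm (its y), 37 mm high, 47 mm to the knob's top. Origin at the centre of its underside; axes parallel to the tidy's. It stands on the other side of the gap from the soap dish; the two may change places.
- tumbler: bystander: loose open chrome tumbler, 72 mm diameter at the rim, 100 mm high; origin at the centre of its underside.
- flosser: bystander: loose white plastic flosser handle lying on the stone, 28 mm thick, about 160 mm long along its y; origin on the stone under its middle.
- cream_jar: bystander: loose small amber glass cream jar with a black cap, 48 mm diameter, 55 mm high; origin at the centre of its underside.

How it is judged:
On the way, in this order (a step that is already met when the one before it is completed fails the run):
1. the tin is in the near half of the gap (y of lip_tin in the frame of tidy between -0.175 and -0.14 m and x of lip_tin in the frame of tidy between -0.01 and 0.01 m), for 0.02 s.
2. then in the far half of the gap (y of lip_tin in the frame of tidy between -0.14 and -0.105 m and x of lip_tin in the frame of tidy between -0.01 and 0.01 m), for 0.02 s.
At the end, for the whole second after the job is handed in: the tin lies flat and still on the stone inside the tidy, within 5 mm of touching the back wall, and the tumbler, flosser and cream jar are within 20 mm of where they stood (y of lip_tin in the frame of tidy between -0.047 and -0.037 m and x of lip_tin in the frame of tidy between -0.018 and 0.018 m and height (world z) of lip_tin below 0.004 m and angle between lip_tin's own z axis and vertical below 0.08 rad and linear speed of lip_tin below 0.01 m/s and distance of each of tumbler, flosser, cream_jar from where it was at the start of the episode below 0.02 m).
It fails at once if the tin is lifted off the stone (more than 8 mm) (height (world z) of lip_tin above 0.008 m).
It fails at once if the tin is tipped (more than 0.25 rad) (angle between lip_tin's own z axis and vertical above 0.25 rad).
It fails at once if a bystander is moved (more than 20 mm) (distance of any of tumbler, flosser, cream_jar from where it was at the start of the episode above 0.02 m).
It also fails if it takes over 51 s, if anything falls off the work surface, if the arm or the gripper's body presses on something with over 40 N, if the wrist force passes 120 N, or if a joint passes its speed limit or range.

ROBOT

A 6-joint arm with a two-finger parallel gripper is mounted at the origin on the work surface. World frame = base frame: x ahead of the robot, y to its left, z up, the work surface at z = 0. Lengths are in m, angles in rad, forces in N, time in s.
With the tool pointing down it reaches from about 0.325 to 0.925 m from the base axis. Payload 3.1 kg.
Tool frame: the origin (TCP) lies at the very end of the fingers, on their centre line; the grasp point (between the pads) lies 19 mm behind it; x points along the fingers, y is the direction in which the jaws open and shut, and the axes are right-handed (so a half turn about x gives the same grasp; the last joint's range is limited). The gripper opens to 85 mm and grips with 20 to 120 N. Pads are 22 mm wide; open, the fingers measure 114 mm over their backs; the gripper's body (76 mm by 85 mm) begins 54 mm behind the grasp point. The pads swing forward as they close: fully open they stand 13 mm farther back than shut.
Start: joints at [-1.332, 0.217, 1.613, -0, 1.311, -0.112], TCP at [0.215, -0.587, 0.231] pointing down, gripper open.
Joint ranges: [-2.75, 2.75], [-0.78, 2.1], [0.31, 2.55], [-1.13, 4.27], [0.13, 2.63], [-2.58, 2.58]. Speed limits (rad/s): [2.79, 2.79, 3.14, 3.14, 3.14, 3.14].

INTERFACE

Orientations are given as [roll, pitch, yaw] about the fixed x, y, z axes, in that order (R = Rz(yaw) Ry(pitch) Rx(roll)).
In Python, from station import r, vision gives the robot as it stands.
- The arm moves only by the tool servo_tool, never from a script. Its argument "series" is a list that holds one entry, the list of rows, each a list of 7 numbers: the turn, a rotation vector about the tool's x, y, z in degrees, then the shift along the tool's x, y, z in mm, then the closure, from -1 (fully open) to 1 (shut), so that 0 is half open. A call has 1 to 10 rows; each row shifts and turns the commanded pose from where the row before left it, along the tool's axes as they then stand; what a row does not reach is not made up. A row lasts 1/12 s, in which the tool goes at most 41.7 mm and 7.16 degrees, less where a joint would pass 70% of its speed; a pose out of reach is approached as far as the arm can. A call is refused whole if a number of a shift passes 41.7 or a number of a turn 7.16, either way. A call with a gripper value outside its range is refused whole. The fingers move at their own pace and stop on an object; "force" is the grip in N (left out, the last holds). Time passes only in rows, so rows that do not move let the fingers close. It gives the time, the measured TCP pose, the force and the opening at its end, in the units of the state.
- r.state(): the state, without advancing time (a new reading comes with each control period).
- vision.capture(name): name is "side" or "top"; returns a dict with "frame" (400x640x3 uint8, red, green, blue), "fx", "fy", "cx", "cy" (pixels), "origin" and "orientation" of the camera in the world. Camera axes: x right, y up, looking along -z (the intrinsics and any distortion apply to the point x, -y, -z); pixel columns grow to the right and rows downward; lengths in m; the calibration is good to about 2 mm. A picture is of the moment at which its call begins. There is no depth.
- r.hand_in(): hands the job in, once; it reports no verdict.
The state is a dict: "clock": time; "q": joint angles; "qd": joint speeds; "tau": joint torques, N m; "eef_pos": TCP position; "tcp_rot": TCP orientation; "ft_force": force on the tool from outside, world axes, zero at the start; "moment": the same for the moment, N m; "gripper_width": finger opening in m.
Only numpy, scipy, OpenCV 4.12 (cv2) and the standard library are available. Lean on these libraries where they do the work, as an engineer would, in place of code of your own. Each camera call takes 0.05 s, during which the arm holds its last target.

## Working session

There is one attempt and no reset: what is moved stays moved. The work goes in short steps, Python scripts to look and compute and a tool call to move; the robot and the scene stay as the last step left them, time stands still between calls to the robot, and variables do not carry over. Pictures are saved under pics/ and viewed, and the job is handed in when it is done.

Besides the shell and the picture viewer there is one more tool, called after "Call:" by a JSON object that holds its "op" and its "data". servo_tool: Moves the arm, as the interface text tells. Its arguments: {"type":"object","properties":{"series":{"type":"array","items":{"type":"array","items":{"type":"array","items":{"type":"number"}}}},"force":{"type":"number"}},"required":["series"]}

```bash
ls; mkdir -p pics; python3 - <<'E'
from station import r, vision
import cv2,json
print(r.state())
for n in("side","top"):
    c=vision.capture(n); f=c.pop("frame"); print(n,c)
    cv2.imwrite(f"pics/{n}0.png",f[:,:,::-1])
E
```

```text
pics
{'clock': 0.0, 'q': array([-1.33218442e+00,  2.17779394e-01,  1.61494158e+00, -2.30258006e-05,
        1.31126971e+00, -1.12177557e-01]), 'qd': array([-0.00091837, -0.00139317, -0.00119846, -0.00028253, -0.0005298 ,
       -0.00061891]), 'tau': array([ 3.23156337e-04, -3.96838653e+01, -3.03852439e+01, -3.03087763e-04,
        9.72542271e-03, -2.66111783e-06]), 'eef_pos': array([ 0.21460869, -0.58613308,  0.22994871]), 'tcp_rot': array([-1.67369968,  1.56839819,  1.81868837]), 'ft_force': array([ 0.99936473, -0.16526618,  0.71634329]), 'moment': array([-0.08651746, -0.03418001, -0.00708571]), 'gripper_width': 0.08503034479258623}
side {'fx': 380.7723785226322, 'fy': 380.7723785226322, 'cx': 319.9579058565314, 'cy': 197.81886489231317, 'origin': array([ 0.49865051, -0.56699512,  0.44590806]), 'orientation': array([ 0.96250711,  0.0245531 , -0.15365945])}
top {'fx': 433.84165516435604, 'fy': 433.84165516435604, 'cx': 324.90140293724176, 'cy': 202.32512467989224, 'origin': array([0.4983434 , 0.00537901, 0.85403548]), 'orientation': array([ 0.10352293,  0.02379113, -1.5915108 ])}
```

View pics/top0.png

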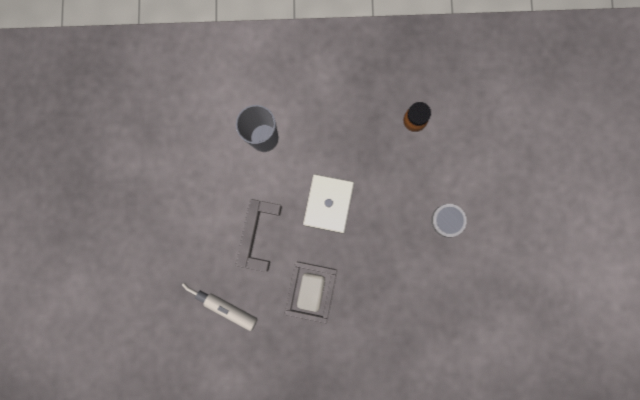

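View pics/side0.png

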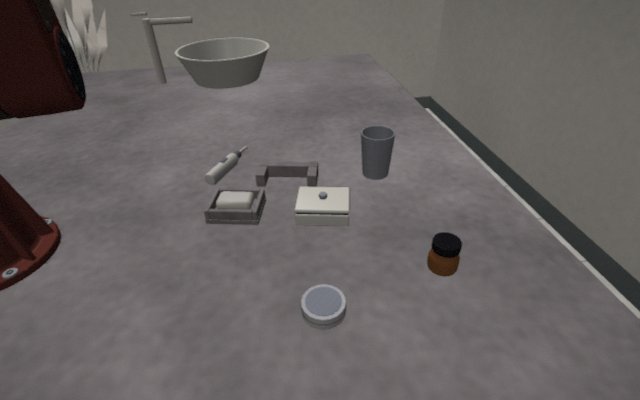

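The top view shows the tin at (450,220), pad box (328,204), soap dish (312,293) and tidy (255,235). The tumbler is at (258,130), the flosser at (225,310) and the jar at (417,115).

```bash
cat > h.py <<'E'
from station import r, vision
import cv2,numpy as np
from scipy.spatial.transform import Rotation as R
def ray(c,u,v,z):
    d=R.from_euler('xyz',c['orientation']).apply([(u-c['cx'])/c['fx'],-(v-c['cy'])/c['fy'],-1.])
    o=np.array(c['origin']); return (o+d*(z-o[2])/d[2])
def proj(c,p):
    q=R.from_euler('xyz',c['orientation']).inv().apply(np.array(p)-c['origin'])
    return np.array([c['cx']+c['fx']*q[0]/-q[2], c['cy']-c['fy']*q[1]/-q[2]])
def blob(m,near):
    cs,_=cv2.findContours(m.astype(np.uint8),cv2.RETR_EXTERNAL,cv2.CHAIN_APPROX_NONE)
    cs=[k for k in cs if cv2.contourArea(k)>60]
    return min(cs,key=lambda k:abs(cv2.pointPolygonTest(k,near,True)) if cv2.pointPolygonTest(k,near,True)<0 else 0)
E
python3 - <<'E'
from h import *
c=vision.capture("top");f=c['frame']
hsv=cv2.cvtColor(f,cv2.COLOR_RGB2HSV)
for p in[(450,220),(450,207),(318,190),(312,293),(250,220),(380,260),(300,270),(270,208),(249,225)]: print(p,f[p[1],p[0]],hsv[p[1],p[0]])
b=blob(f.min(2)>170,(320,195)); rc=cv2.minAreaRect(b); 
pts=np.array([ray(c,*p,.037)[:2] for p in cv2.boxPoints(rc)]);print("box",pts.round(4).tolist(),pts.mean(0),[np.linalg.norm(pts[i]-pts[i-1]) for i in range(4)])
for p in np.roll(pts,1,0)-pts: print(np.arctan2(p[1],p[0]))
cr=f[160:340,190:480]; cv2.imwrite("pics/crop1.png",cv2.resize(cr[:, :190],None,fx=4,fy=3.3,interpolation=cv2.INTER_CUBIC)[:,:,::-1])
E
```

```text
(450, 220) [132 132 141] [120  16 141]
(450, 207) [137 137 143] [120  11 143]
(318, 190) [214 212 205] [ 23  11 214]
(312, 293) [188 183 176] [ 18  16 188]
(250, 220) [126 119 120] [176  14 126]
(380, 260) [118 110 111] [176  17 118]
(300, 270) [125 117 117] [  0  16 125]
(270, 208) [126 118 119] [176  16 126]
(249, 225) [125 117 118] [176  16 125]
box [[0.5429, 0.0657], [0.6386, 0.045], [0.6212, -0.0311], [0.5261, -0.0096]] [0.58218556 0.01749736] [np.float64(0.07720661567897985), np.float64(0.09794021518196226), np.float64(0.07810154069092862), np.float64(0.09753241940455797)]
-1.7896449702304265
2.928259130417154
1.3467371648527493
-0.2224752965610458
```

View pics/crop1.png

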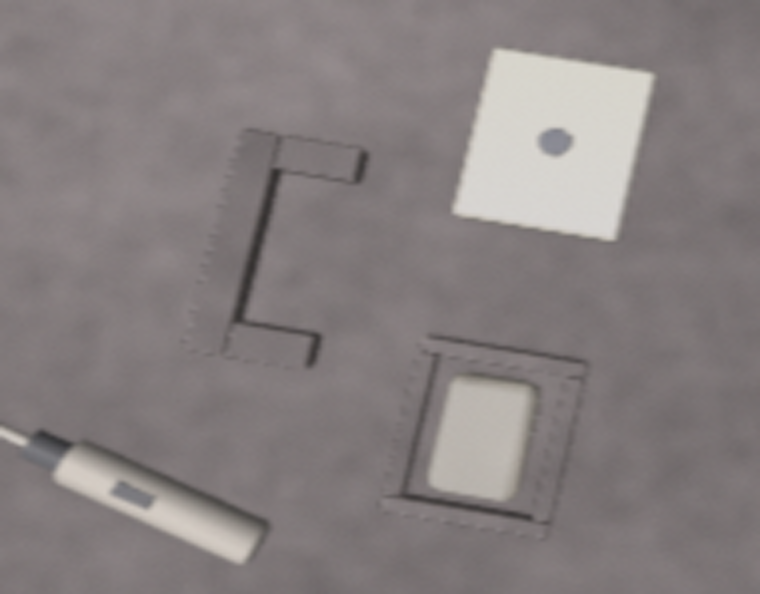

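```bash
python3 - <<'E'
from h import *
c=vision.capture("top");f=c['frame']
P=lambda u,v,z: ray(c,190+u/4-.375,160+v/3.3-.35,z)[:2]
bx=np.array([P(*p,.037) for p in[(495,48),(655,72),(615,241),(453,214)]])
ds=np.array([P(*p,.03) for p in[(430,337),(588,362),(548,538),(385,506)]])
td=np.array([P(*p,.03) for p in[(277,170),(237,322),(319,335),(359,182),(245,128),(185,350)]])
L=lambda a:[round(float(np.linalg.norm(a[i]-a[(i+1)%4])),4) for i in range(4)]
print(L(bx),L(ds),L(td))
print("tidy back len",np.linalg.norm(td[4]-td[5]))
cb,cd=bx.mean(0),ds.mean(0);d=cb-cd;print("ctr",cb,cd,np.linalg.norm(d),"yaw",np.arctan2(d[1],d[0]),"gap",(cb+cd)/2)
bi=(td[0]+td[1])/2;d=td[0]-td[1];yw=np.arctan2(d[1],d[0]);print("tidy yaw",yw)
g=(cb+cd)/2;d=bi-g;print("gap->backinner (0.130)",np.linalg.norm(d),np.arctan2(d[1],d[0])-np.pi/2)
# tin
gr=cv2.GaussianBlur(f,(3,3),0)
m=(f.max(2).astype(int)>150)
m=m&(np.hypot(*(np.mgrid[:400,:640]-np.array([220,450])[:,None,None]))<30)
e=cv2.minEnclosingCircle(np.argwhere(m)[:,::-1].astype(np.float32));print(e,m.sum())
b=blob(m,(450,206));el=cv2.fitEllipse(b);print(el)
p=ray(c,*el[0],.022);print("tin",p, "diam",np.linalg.norm(ray(c,el[0][0]-el[1][0]/2,el[0][1],.022)-ray(c,el[0][0]+el[1][0]/2,el[0][1],.022)))
s=vision.capture("side");sf=s['frame'].copy()
for q,z in [((g[0],g[1]),0),(p[:2],.022)]: cv2.circle(sf,tuple(int(round(t)) for t in proj(s,[*q[:2],z])),2,(255,0,0),-1)
for q in ds: cv2.circle(sf,tuple(int(round(t)) for t in proj(s,[*q,.03])),1,(0,255,0),-1)
for q in bx: cv2.circle(sf,tuple(int(round(t)) for t in proj(s,[*q,.037])),1,(0,0,255),-1)
for q in td: cv2.circle(sf,tuple(int(round(t)) for t in proj(s,[*q,.03])),1,(255,0,0),-1)
cv2.imwrite("pics/side1.png",cv2.resize(sf[150:340,190:390],None,fx=3,fy=3,interpolation=cv2.INTER_CUBIC)[:,:,::-1])
E
```

```text
[0.0775, 0.099, 0.0778, 0.0979] [0.0758, 0.0998, 0.078, 0.0969] [0.0892, 0.0397, 0.0896, 0.04]
tidy back len 0.1305875549405662
ctr [0.58210037 0.01676824] [0.41712656 0.05167179] 0.16862567278513158 yaw -0.20849564377225263 gap [0.49961346 0.03422001]
tidy yaw -0.21959259143724516
gap->backinner (0.130) 0.12827967991219164 -0.21326876515259618
((449.5762023925781, 219.9849853515625), 16.698345184326172) 286
((449.64007568359375, 219.9333038330078), (31.616432189941406, 32.583251953125), 131.7903289794922)
tin [ 0.54592336 -0.21386562  0.022     ] diam 0.059916262467047454
```

View pics/side1.png

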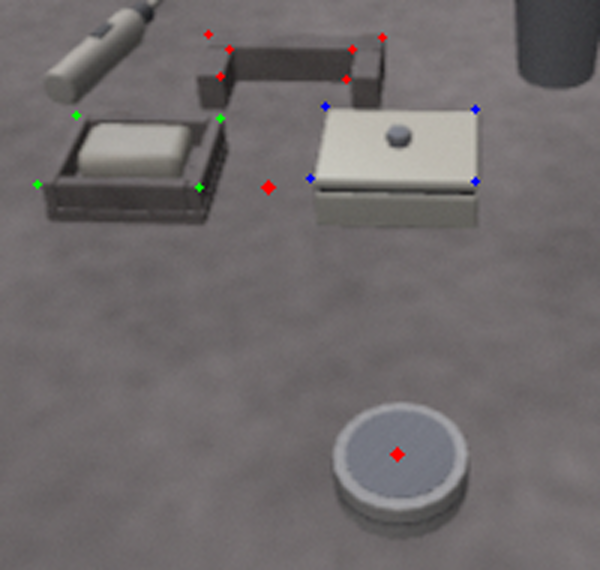

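The geometry agrees within about 2 mm across the box, dish, tidy and side view. The gap is at about (0.500, 0.0355), yaw −0.217, and the tin at (0.546, −0.214). Next I work out the approach.

```bash
cat >> h.py <<'E'
yaw=-0.217; G=np.array([.500,.0355]); XD=np.array([np.cos(yaw),np.sin(yaw)]); YD=np.array([-np.sin(yaw),np.cos(yaw)])
def loc(p): d=np.array(p)[:2]-G; return np.array([d@XD,d@YD])   # relative to gap, tidy axes
def wor(l): return G+l[0]*XD+l[1]*YD
def tool():
    s=r.state(); return s,R.from_euler('xyz',s['tcp_rot']).as_matrix()
def goto(p3,push):  # tool z along push
    s,M=tool(); push=np.array([*push,0])/np.linalg.norm(push)
    best=None
    for sg in(1,-1):
        z=sg*push; x=np.array([0,0,-1.]); y=np.cross(z,x); T=np.c_[x,y,z]
        rv=np.degrees(R.from_matrix(M.T@T).as_rotvec())
        if best is None or np.linalg.norm(rv)<np.linalg.norm(best[0]): best=(rv,sg,T)
    d=np.array(p3)-s['eef_pos']
    print("t",round(s['clock'],2),"pos",s['eef_pos'].round(4),"loc",loc(s['eef_pos']).round(4),"w",round(s['gripper_width'],4),"F",s['ft_force'].round(1))
    print("turn",best[0].round(2),"sg",best[1],"shift(now axes)",(M.T@d*1000).round(1),"shift(after turn)",(best[2].T@d*1000).round(1))
E
python3 - <<'E'
from h import *
s,M=tool();print(M.round(3),XD,YD)
t=np.array([.546,-.214]);W=wor([0,-.105]);d=W-t;u=d/np.linalg.norm(d);print(loc(t),W,u,np.linalg.norm(d))
st=t-u*.065;print(st);goto([*st,.10],u);goto([*st,.008],u)
c=vision.capture("top");print("jar",ray(c,418,115,.05),"tumbler",ray(c,256,120,.1))
E
```

```text
[[-0.     0.344 -0.939]
 [ 0.001 -0.939 -0.344]
 [-1.    -0.001 -0.   ]] [ 0.97654775 -0.21530095] [0.21530095 0.97654775]
[ 0.09863878 -0.23374482] [ 0.4773934  -0.06703751] [-0.42300751  0.90612617] 0.16218766313079458
[ 0.57349549 -0.2728982 ]
t 0.25 pos [ 0.2147 -0.5866  0.2306] loc [-0.1447 -0.6689] w 0.0855 F [-0.9 -0.   0.1]
turn [8.507e+01 4.000e-02 6.000e-02] sg 1 shift(now axes) [ 130.9 -171.1 -444.7] shift(after turn) [ 130.6 -457.8  132.4]
t 0.25 pos [ 0.2147 -0.5866  0.2306] loc [-0.1447 -0.6689] w 0.0855 F [-0.9 -0.   0.1]
turn [8.507e+01 4.000e-02 6.000e-02] sg 1 shift(now axes) [ 222.9 -171.  -444.7] shift(after turn) [ 222.6 -457.8  132.4]
jar [ 0.74441146 -0.15696844  0.05      ] tumbler [0.72804254 0.14196056 0.1       ]
```

Call:
{"op": "servo_tool", "data": {"series": [[[0,0,0,10,-14.3,-37,0.3],[0,0,0,10,-14.3,-37,0.3],[0,0,0,10,-14.3,-37,0.3],[0,0,0,10,-14.3,-37,0.3],[0,0,0,10,-14.3,-37,0.3],[0,0,0,10,-14.3,-37,0.3],[0,0,0,10,-14.3,-37,0.3],[0,0,0,10,-14.3,-37,0.3],[0,0,0,10,-14.3,-37,0.3],[0,0,0,10,-14.3,-37,0.3]]]}}

```text
clock: 1.13
eef_pos: [0.5144, -0.324, 0.131]
tcp_rot: [1.94, 1.57, -0.851]
ft_force: [0.5, -0.5, -0.1]
gripper_width: 0.0299
```

Call:
{"op": "servo_tool", "data": {"series": [[[-6.8,0,0,0,0,0,0.3],[-6.8,0,0,0,0,0,0.3],[-6.8,0,0,0,0,0,0.3],[-6.8,0,0,0,0,0,0.3],[-6.8,0,0,0,0,0,0.3],[-6.8,0,0,0,0,0,0.3],[-6.8,0,0,0,0,0,0.3],[-6.8,0,0,0,0,0,0.3],[-6.8,0,0,0,0,0,0.3],[-6.8,0,0,0,0,0,0.3]]]}}

```text
clock: 1.97
eef_pos: [0.5131, -0.3255, 0.1313]
tcp_rot: [-2.133, 1.571, 2.552]
ft_force: [-0.1, 0.9, -0.3]
gripper_width: 0.0302
```

Call:
{"op": "servo_tool", "data": {"series": [[[-6.8,0,0,0,0,0,0.3],[-6.8,0,0,0,0,0,0.3],[-6.8,0,0,0,0,0,0.3],[-6.8,0,0,0,0,0,0.3],[0,0,0,0,0,0,0.3]]]}}

```text
clock: 2.38
eef_pos: [0.5131, -0.3255, 0.1313]
tcp_rot: [-2.533, 1.571, 2.623]
ft_force: [-0.0, 0.6, 0.1]
gripper_width: 0.0302
```

```bash
sed -i 's/for sg in(1,-1)/for sg in(-1,)/' h.py; python3 - <<'E'
from h import *
t=np.array([.546,-.214]);W=wor([0,-.105]);d=W-t;u=d/np.linalg.norm(d)
st=t-u*.065;goto([*st,.008],u)
E
```

```text
t 2.38 pos [ 0.5131 -0.3255  0.1313] loc [ 0.0905 -0.3497] w 0.0302 F [-0.   0.6  0.1]
turn [ 0.38 -0.    0.  ] sg -1 shift(now axes) [123.3  77.1 -21.6] shift(after turn) [123.3  77.  -22.1]
```

Call:
{"op": "servo_tool", "data": {"series": [[[0.4,0,0,0,25.7,-7.3,0.3],[0,0,0,0,25.7,-7.3,0.3],[0,0,0,0,25.7,-7.3,0.3],[0,0,0,30,0,0,0.3],[0,0,0,30,0,0,0.3],[0,0,0,30,0,0,0.3],[0,0,0,20,0,0,0.3],[0,0,0,13,0,0,0.3],[0,0,0,0,0,0,0.3],[0,0,0,0,0,0,0.3]]]}}

```text
clock: 3.22
eef_pos: [0.5735, -0.273, 0.008]
tcp_rot: [-2.578, 1.57, 2.567]
ft_force: [1.5, -0.5, 0.1]
gripper_width: 0.0298
```

```bash
python3 - <<'E'
from h import *
t=np.array([.546,-.214]);W=wor([0,-.105]);d=W-t;u=d/np.linalg.norm(d)
goto([*(W-u*.0393),.008],u)
c=vision.capture("top");s=vision.capture("side")
a=cv2.resize(c['frame'][120:320,300:540],None,fx=2.4,fy=2.4);b=cv2.resize(s['frame'][150:400,190:490],None,fx=1,fy=1)
cv2.imwrite("pics/t2.png",a[:,:,::-1]);cv2.imwrite("pics/s2.png",s['frame'][:,:,::-1])
E
```

```text
t 3.22 pos [ 0.5735 -0.273   0.008 ] loc [ 0.1382 -0.2854] w 0.0298 F [ 1.5 -0.5  0.1]
turn [-0.2  -0.05  0.03] sg -1 shift(now axes) [ 1.00e-01 -7.00e-01 -1.88e+02] shift(after turn) [  -0.    0. -188.]
```

View pics/t2.png

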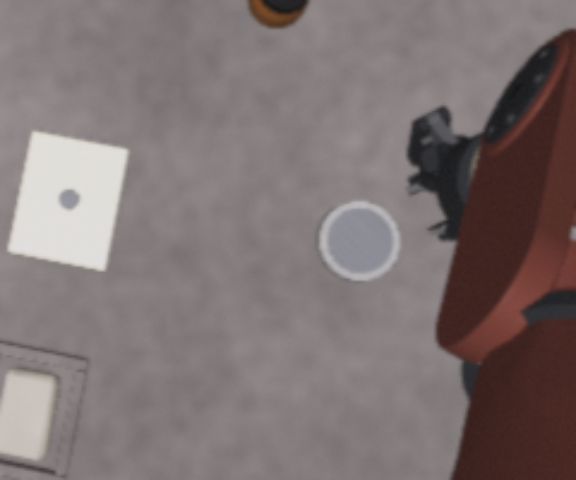

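View pics/s2.png

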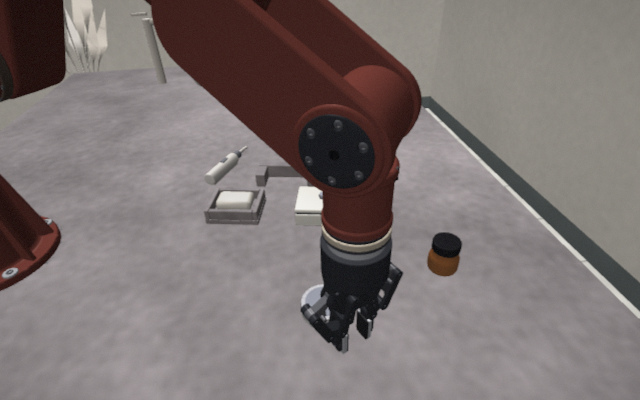

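The fingertips sit just behind the tin, with the tin undisturbed at top-view crop (360,240) and nothing else near. Now the first push.

Call:
{"op": "servo_tool", "data": {"series": [[[-0.2,0,0,0,-0.4,-5,0.3],[0,0,0,0,0,-5,0.3],[0,0,0,0,0,-5,0.3],[0,0,0,0,0,-3,0.3],[0,0,0,0,0,-3,0.3],[0,0,0,0,0,-3,0.3],[0,0,0,0,0,-3,0.3],[0,0,0,0,0,-3,0.3],[0,0,0,0,0,-4,0.3],[0,0,0,0,0,-4,0.3]]]}}

```text
clock: 4.15
eef_pos: [0.5572, -0.2387, 0.0084]
tcp_rot: [0.374, 1.57, -0.759]
ft_force: [0.1, -0.3, 0.3]
gripper_width: 0.0299
```

Call:
{"op": "servo_tool", "data": {"series": [[[0,0,0,0,0,-4,0.3],[0,0,0,0,0,-4,0.3],[0,0,0,0,0,-4,0.3],[0,0,0,0,0,-4,0.3],[0,0,0,0,0,-4,0.3],[0,0,0,0,0,-4,0.3],[0,0,0,0,0,-4,0.3],[0,0,0,0,0,-4,0.3],[0,0,0,0,0,-3,0.3],[0,0,0,0,0,-2,0.3]]]}}

```text
clock: 4.98
eef_pos: [0.5414, -0.2048, 0.0083]
tcp_rot: [-2.709, 1.571, 2.442]
ft_force: [0.5, -0.6, -0.4]
gripper_width: 0.0302
```

```bash
cat >> h.py <<'E'
def look(n):
    c=vision.capture("top");s=vision.capture("side")
    a=cv2.resize(c['frame'][130:330,220:500],None,fx=2,fy=2);b=s['frame'][130:400,180:580]
    out=np.zeros((400,800,3),np.uint8);a=cv2.resize(a,(400,286));b=cv2.resize(b,(400,270));out[:286,:400]=a;out[:270,400:]=b
    cv2.imwrite(f"pics/{n}.png",out[:,:,::-1])
    cv2.imwrite(f"pics/{n}_raw.png",c['frame'][:,:,::-1]);return c,s
E
python3 - <<'E'
from h import *
t=np.array([.546,-.214]);W=wor([0,-.105]);d=W-t;u=d/np.linalg.norm(d)
goto([*(W-u*.0393),.008],u)
look("l3")
E
```

```text
t 4.98 pos [ 0.5414 -0.2048  0.0083] loc [ 0.0921 -0.2258] w 0.0302 F [ 0.5 -0.6 -0.4]
turn [ 0.09 -0.01  0.  ] sg -1 shift(now axes) [   0.3    0.5 -112.6] shift(after turn) [   0.3    0.3 -112.6]
```

View pics/l3.png

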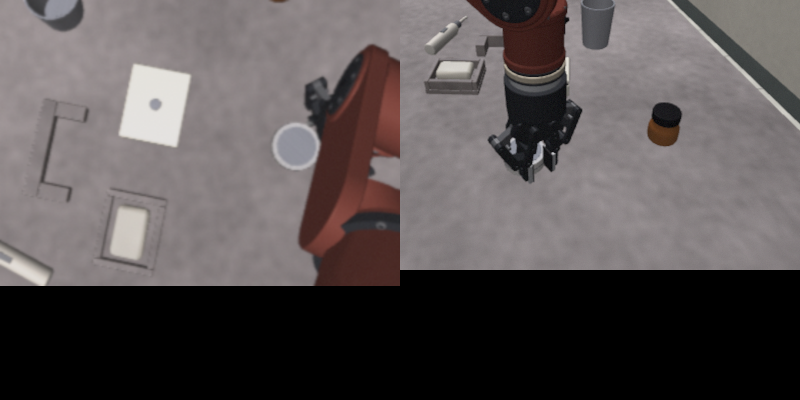

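```bash
cat >> h.py <<'E'
def tin(c,near):
    g=cv2.cvtColor(c['frame'],cv2.COLOR_RGB2GRAY)
    k=cv2.HoughCircles(cv2.GaussianBlur(cv2.resize(g,None,fx=4,fy=4,interpolation=cv2.INTER_CUBIC),(5,5),0),cv2.HOUGH_GRADIENT,1,100,param1=60,param2=15,minRadius=56,maxRadius=78)[0]/4
    k=min(k,key=lambda q:np.hypot(q[0]-near[0],q[1]-near[1]));p=ray(c,k[0]-.375,k[1]-.375,.022)
    print("tin px",k.round(1),"world",p.round(4),"loc",loc(p).round(4));return p[:2]
E
python3 - <<'E'
from h import *
c=vision.capture("top");p=tin(c,(427,232))
s,M=tool();print(M.T@(np.array([*p,.008])-s['eef_pos'])*1000)
goto([0,0,0],[1,0])
E
```

```text
tin px [426.6 232.4  16.3] world [ 0.5239 -0.1685  0.022 ] loc [ 0.0673 -0.194 ]
[  0.18194855  -0.25554535 -40.3994945 ]
t 5.13 pos [ 0.5413 -0.2049  0.0082] loc [ 0.0921 -0.2259] w 0.0295 F [ 0.3 -0.8  0. ]
turn [ 1.151e+02 -1.000e-02  4.000e-02] sg -1 shift(now axes) [   8.5 -403.2 -415.2] shift(after turn) [   8.2 -204.9  541.3]
```

The tin sits 40 mm ahead of the TCP and 0.3 mm off centre, as the geometry predicts. I'll continue the same push.

Call:
{"op": "servo_tool", "data": {"series": [[[0,0,0,0,0,-3,0.3],[0,0,0,0,0,-4,0.3],[0,0,0,0,0,-4,0.3],[0,0,0,0,0,-4,0.3],[0,0,0,0,0,-4,0.3],[0,0,0,0,0,-4,0.3],[0,0,0,0,0,-4,0.3],[0,0,0,0,0,-4,0.3],[0,0,0,0,0,-4,0.3],[0,0,0,0,0,-4,0.3]]]}}

```text
clock: 5.97
eef_pos: [0.5248, -0.1695, 0.0083]
tcp_rot: [-2.629, 1.571, 2.522]
ft_force: [-0.7, -0.1, -0.5]
gripper_width: 0.0302
```

Call:
{"op": "servo_tool", "data": {"series": [[[0,0,0,0,0,-4,0.3],[0,0,0,0,0,-4,0.3],[0,0,0,0,0,-4,0.3],[0,0,0,0,0,-4,0.3],[0,0,0,0,0,-4,0.3],[0,0,0,0,0,-4,0.3],[0,0,0,0,0,-4,0.3],[0,0,0,0,0,-4,0.3],[0,0,0,0,0,-4,0.3],[0,0,0,0,0,-4,0.3]]]}}

```text
clock: 6.8
eef_pos: [0.5079, -0.1334, 0.0083]
tcp_rot: [-1.822, 1.571, -2.955]
ft_force: [0.5, 0.3, -1.1]
gripper_width: 0.0296
```

Call:
{"op": "servo_tool", "data": {"series": [[[0,0,0,0,0,-4,0.3],[0,0,0,0,0,-4,0.3],[0,0,0,0,0,-4,0.3],[0,0,0,0,0,-4,0.3],[0,0,0,0,0,-4,0.3],[0,0,0,0,0,-4,0.3],[0,0,0,0,0,-3,0.3],[0,0,0,0,0,-3,0.3],[0,0,0,0,0,-2,0.3],[0,0,0,0,0,0,0.3]]]}}

```text
clock: 7.63
eef_pos: [0.4942, -0.1043, 0.0083]
tcp_rot: [-2.691, 1.57, 2.46]
ft_force: [0.0, -0.4, -0.9]
gripper_width: 0.0297
```

```bash
python3 - <<'E'
from h import *
c,s=look("l4");p=tin(c,proj(c,[*wor([0,-.105]),.022]))
s,M=tool();print(M.T@(np.array([*p,.008])-s['eef_pos'])*1000)
E
```

```text
tin px [375.6 259.6  17.8] world [ 0.4744 -0.0699  0.022 ] loc [-0.0023 -0.1084]
[  0.30048277  -3.37536941 -39.96718675]
```

View pics/l4.png

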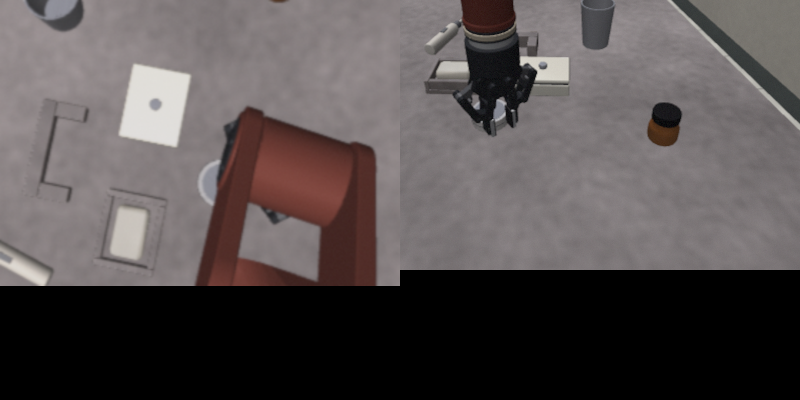

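The tin (crop (213,184)) is in front of the gap mouth. I'll back off along +z and line up behind it.

Call:
{"op": "servo_tool", "data": {"series": [[[0,0,0,0,0,3,0.3],[0,0,0,0,0,10,0.3],[0,0,0,0,0,15,0.3],[0,0,0,0,0,20,0.3],[0,0,0,0,0,20,0.3],[0,0,0,0,0,0,0.3],[0,0,0,0,0,0,0.3]]]}}

```text
clock: 8.32
eef_pos: [0.5245, -0.1685, 0.0087]
tcp_rot: [0.724, 1.569, -0.411]
ft_force: [1.0, 0.7, 0.2]
gripper_width: 0.03
```

```bash
python3 - <<'E'
from h import *
c,s=look("l5");p=tin(c,proj(c,[*wor([0,-.105]),.022]))
goto([*wor([loc(p)[0],loc(p)[1]-.06]),.008],YD)
E
```

```text
tin px [375.1 258.4  16.7] world [ 0.4768 -0.069   0.022 ] loc [-0.0002 -0.1071]
t 8.42 pos [ 0.5229 -0.1665  0.008 ] loc [ 0.0659 -0.1924] w 0.0303 F [-0.4 -0.  -0.4]
turn [37.48 -0.04  0.05] sg -1 shift(now axes) [  0.  -37.  -60.2] shift(after turn) [ -0.  -66.  -25.3]
```

View pics/l5.png

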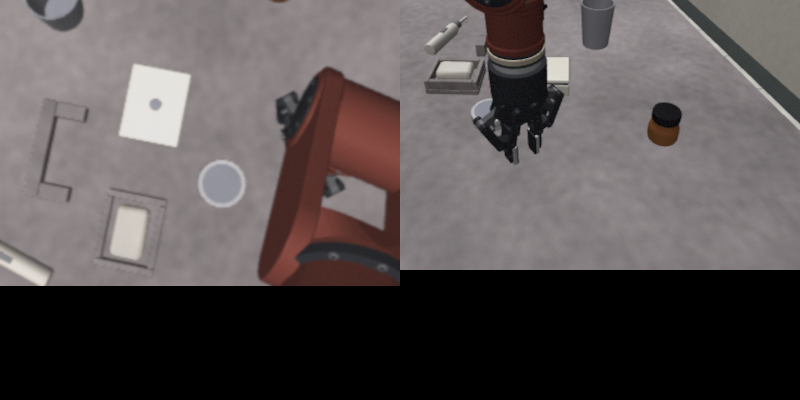

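The tin is clear, at loc (−0.2, −107.1) mm, so it is on the gap axis.

Call:
{"op": "servo_tool", "data": {"series": [[[6.25,0,0,0,0,0,0.3],[6.25,0,0,0,0,0,0.3],[6.25,0,0,0,0,0,0.3],[6.25,0,0,0,0,0,0.3],[6.25,0,0,0,0,0,0.3],[6.25,0,0,0,0,0,0.3],[0,0,0,0,-22,0,0.3],[0,0,0,0,-22,0,0.3],[0,0,0,0,-22,0,0.3],[0,0,0,0,0,0,0.3]]]}}

```text
clock: 9.25
eef_pos: [0.4526, -0.1489, 0.0063]
tcp_rot: [-1.809, 1.562, 2.688]
ft_force: [-0.3, 1.3, 0.6]
gripper_width: 0.0302
```

Call:
{"op": "servo_tool", "data": {"series": [[[0,0,0,0,0,-5,0.3],[0,0,0,0,0,-10,0.3],[0,0,0,0,0,-10,0.3],[0,0,0,0,0,0,0.3],[0,0,0,0,0,0,0.3]]]}}

```text
clock: 9.67
eef_pos: [0.4652, -0.127, 0.0085]
tcp_rot: [1.324, 1.57, -0.461]
ft_force: [0.8, -0.3, 0.3]
gripper_width: 0.0299
```

```bash
python3 - <<'E'
from h import *
s,M=tool();p=wor([-.0002,-.1071]);print(M.T@(np.array([*p,.008])-s['eef_pos'])*1000)
goto([*wor([0,.098-.0404]),.008],YD)
look("l6")
E
```

```text
[  0.4787647   -1.06652091 -59.11171264]
t 9.67 pos [ 0.4652 -0.127   0.0085] loc [ 0.001  -0.1662] w 0.0299 F [ 0.8 -0.3  0.3]
turn [ 0.16  0.01 -0.04] sg -1 shift(now axes) [   0.4   -0.4 -223.8] shift(after turn) [   0.5   -1.  -223.8]
```

View pics/l6.png

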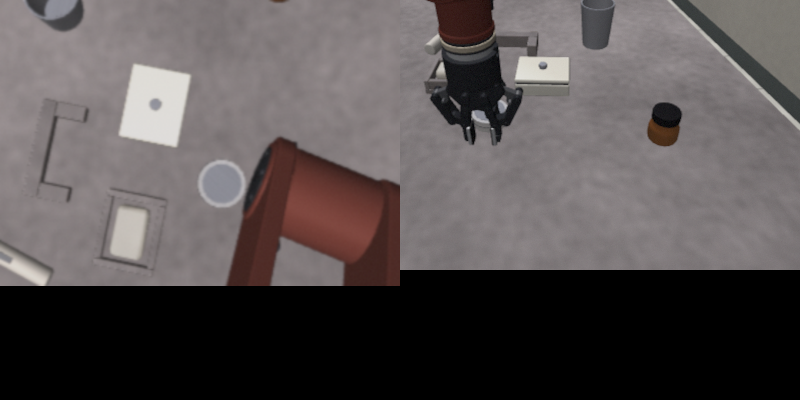

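```bash
python3 - <<'E'
from h import *
s=vision.capture("side");f=s['frame'].copy()
st=r.state();e=st['eef_pos']
for h in(0.0,.02,.04,.06):
    for x in(-.035,0,.035):
        q=np.array([*(e[:2]+x*XD),h]);cv2.circle(f,tuple(int(round(t)) for t in proj(s,q)),0,(0,255,0) if h!=.04 else (255,0,0),-1)
cv2.imwrite("pics/z.png",cv2.resize(f[180:300,200:330],None,fx=5,fy=5,interpolation=cv2.INTER_NEAREST)[:,:,::-1])
E
```

```text
(no output)
```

View pics/z.png

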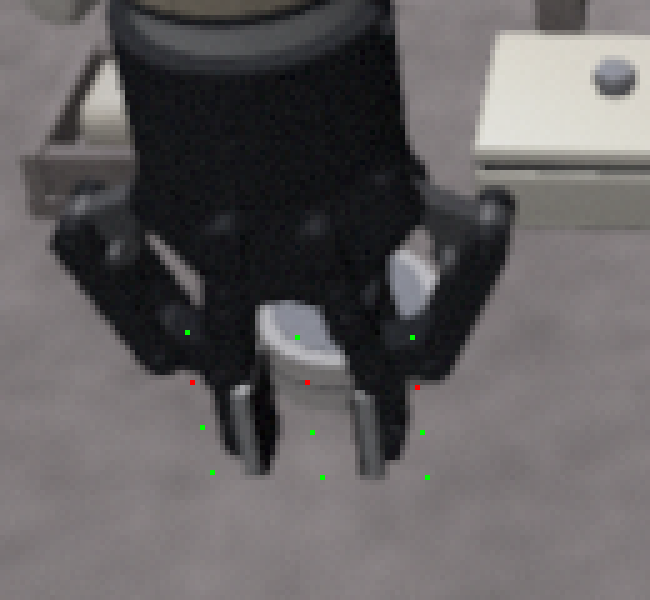

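The linkage knees ride about 43 mm high and ±44 mm wide, only some 6 mm above the dish and box tops. I'll raise the tool 4 mm before pushing. The pads will still overlap the tin.

Call:
{"op": "servo_tool", "data": {"series": [[[0.15,0,0,-4,-1,0,0.3],[0,0,0,0,0,-5,0.3],[0,0,0,0,0,-5,0.3],[0,0,0,0,0,-3,0.3],[0,0,0,0,0,-3,0.3],[0,0,0,0,0,-3,0.3],[0,0,0,0,0,-3,0.3],[0,0,0,0,0,-4,0.3],[0,0,0,0,0,-4,0.3],[0,0,0,0,0,-4,0.3]]]}}

```text
clock: 10.65
eef_pos: [0.4707, -0.094, 0.0123]
tcp_rot: [-0.746, 1.571, -2.536]
ft_force: [0.4, -0.9, -0.6]
gripper_width: 0.0299
```

Call:
{"op": "servo_tool", "data": {"series": [[[0,0,0,0,0,-4,0.3],[0,0,0,0,0,-4,0.3],[0,0,0,0,0,-4,0.3],[0,0,0,0,0,-4,0.3],[0,0,0,0,0,-4,0.3],[0,0,0,0,0,-4,0.3],[0,0,0,0,0,-3,0.3],[0,0,0,0,0,-2,0.3],[0,0,0,0,0,0,0.3]]]}}

```text
clock: 11.4
eef_pos: [0.477, -0.0656, 0.0123]
tcp_rot: [-2.797, 1.571, 1.696]
ft_force: [-0.1, 0.7, 0.2]
gripper_width: 0.0299
```

```bash
python3 - <<'E'
from h import *
goto([*wor([0,.098-.0404]),.0125],YD)
s,M=tool();c,_=look("l7");pp=wor([loc(s['eef_pos'])[0],loc(s['eef_pos'])[1]+.0404]);print(loc(pp));tin(c,proj(c,[*pp,.022]))
cv2.imwrite("pics/l7b.png",cv2.resize(c['frame'][170:330,280:440],None,fx=3.5,fy=3.5,interpolation=cv2.INTER_CUBIC)[:,:,::-1])
E
```

```text
t 11.4 pos [ 0.477  -0.0656  0.0123] loc [-0.0007 -0.1037] w 0.0299 F [-0.1  0.7  0.2]
turn [-0.09 -0.01  0.  ] sg -1 shift(now axes) [  -0.2    0.4 -161.3] shift(after turn) [  -0.2    0.7 -161.3]
[-0.0007042  -0.06327135]
tin px [353.6 255.4  17.3] world [ 0.4833 -0.0284  0.022 ] loc [-0.0026 -0.066 ]
```

View pics/l7b.png

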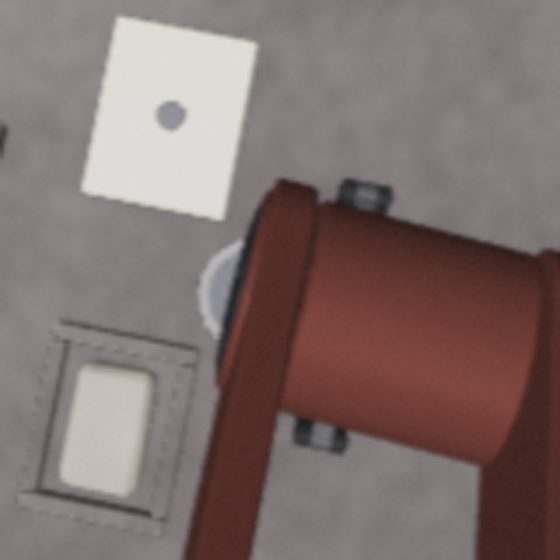

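View pics/l7.png

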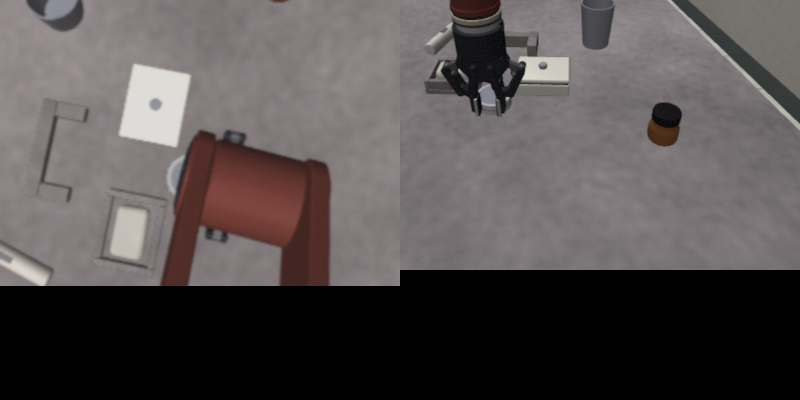

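The tin is centred at the gap mouth. I'll push through at a slower speed and watch the force.

Call:
{"op": "servo_tool", "data": {"series": [[[0,0,0,0,0.5,-2,0.3],[0,0,0,0,0,-3,0.3],[0,0,0,0,0,-3,0.3],[0,0,0,0,0,-3,0.3],[0,0,0,0,0,-3,0.3],[0,0,0,0,0,-3,0.3],[0,0,0,0,0,-3,0.3],[0,0,0,0,0,-3,0.3],[0,0,0,0,0,-3,0.3],[0,0,0,0,0,-3,0.3]]]}}

```text
clock: 12.33
eef_pos: [0.4838, -0.0375, 0.0123]
tcp_rot: [-1.181, 1.571, -2.971]
ft_force: [-0.4, 0.2, 0.2]
gripper_width: 0.0299
```

Call:
{"op": "servo_tool", "data": {"series": [[[0,0,0,0,0,-3,0.3],[0,0,0,0,0,-3,0.3],[0,0,0,0,0,-3,0.3],[0,0,0,0,0,-3,0.3],[0,0,0,0,0,-3,0.3],[0,0,0,0,0,-3,0.3],[0,0,0,0,0,-3,0.3],[0,0,0,0,0,-3,0.3],[0,0,0,0,0,-3,0.3],[0,0,0,0,0,-2,0.3]]]}}

```text
clock: 13.17
eef_pos: [0.4901, -0.0092, 0.0123]
tcp_rot: [2.905, 1.571, 1.115]
ft_force: [-0.0, -0.3, -0.4]
gripper_width: 0.0301
```

```bash
python3 - <<'E'
from h import *
goto([*wor([0,.098-.0404]),.0125],YD)
c,_=look("l8")
E
```

```text
t 13.17 pos [ 0.4901 -0.0092  0.0123] loc [-0.     -0.0457] w 0.0301 F [-0.  -0.3 -0.4]
turn [-0.11 -0.01 -0.  ] sg -1 shift(now axes) [  -0.2   -0.2 -103.3] shift(after turn) [  -0.2    0.  -103.3]
```

View pics/l8.png

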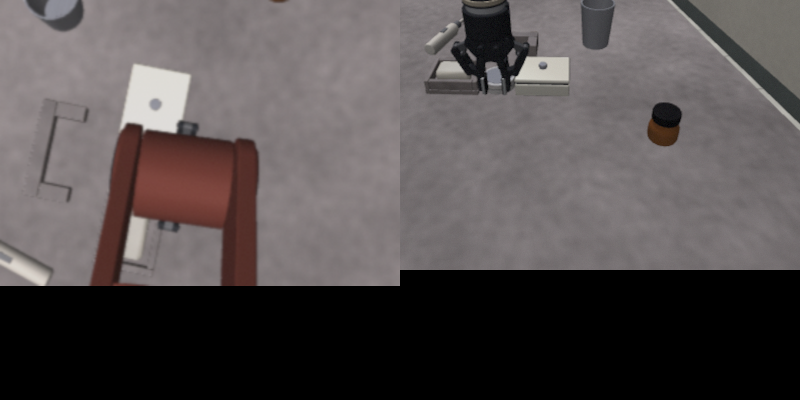

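The tin is in the gap and the forces are near zero. The fingers and linkage now enter, so I'll advance in short moves.

Call:
{"op": "servo_tool", "data": {"series": [[[0,0,0,0,0,-3,0.3],[0,0,0,0,0,-3,0.3],[0,0,0,0,0,-3,0.3],[0,0,0,0,0,-2,0.3]]]}}

```text
clock: 13.6
eef_pos: [0.4925, 0.0015, 0.0123]
tcp_rot: [-2.783, 1.571, 1.71]
ft_force: [-0.1, -1.0, 0.7]
gripper_width: 0.0302
```

```bash
python3 - <<'E'
from h import *
goto([*wor([0,.098-.0404]),.0125],YD)
s=vision.capture("side");cv2.imwrite("pics/z2.png",cv2.resize(s['frame'][150:250,190:330],None,fx=5,fy=5,interpolation=cv2.INTER_CUBIC)[:,:,::-1])
E
```

```text
t 13.6 pos [0.4925 0.0015 0.0123] loc [-0.     -0.0348] w 0.0302 F [-0.1 -1.   0.7]
turn [-0.12 -0.    0.  ] sg -1 shift(now axes) [ -0.2  -0.2 -92.4] shift(after turn) [ -0.2   0.  -92.4]
```

View pics/z2.png

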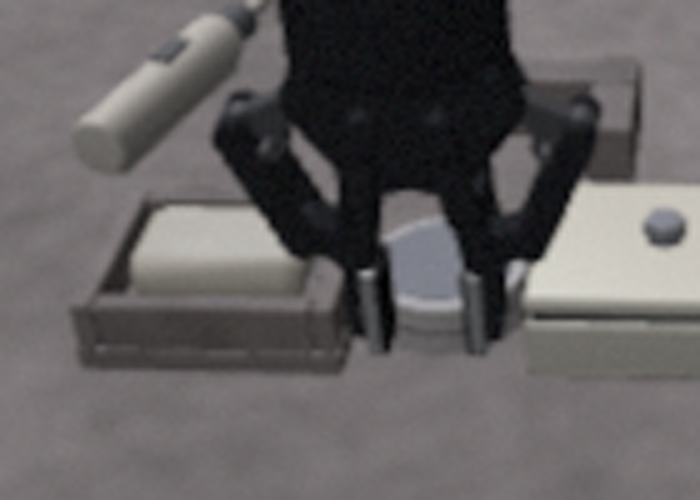

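```bash
python3 - <<'E'
from h import *
s=vision.capture("side");f=s['frame']
U=lambda u,v:(190+u/5-.4,150+v/5-.4)
a=ray(s,*U(350,367),0);b=ray(s,*U(527,377),0);print("dish corner",a,loc(a),"exp -.035,-.04");print("box",b,loc(b),np.linalg.norm(a-b))
e=r.state()['eef_pos'];g=f.copy();g=cv2.resize(g[150:250,190:330],None,fx=5,fy=5,interpolation=cv2.INTER_CUBIC)
def dot(p,col):
    q=(proj(s,p)-[190,150]+.4)*5;cv2.circle(g,tuple(int(round(t)) for t in q),3,col,-1)
for x in(-.015,.015,-.0295,.0295):
    dot([*(e[:2]+x*XD-.011*YD),e[2]],(0,255,0))
for x,y in((-.035,-.04),(.035,-.04),(-.035,.04),(.035,.04)): dot([*wor([x,y]),0],(255,0,0)); dot([*wor([x,y]),.03],(255,255,0))
cv2.imwrite("pics/z3.png",g[:,:,::-1])
E
```

```text
dish corner [4.61377444e-01 6.99507391e-03 5.55111512e-17] [-0.03157963 -0.03615189] exp -.035,-.04
box [ 0.52655742 -0.01121754  0.        ] [ 0.03599292 -0.03990407] 0.06767664321128283
```

View pics/z3.png

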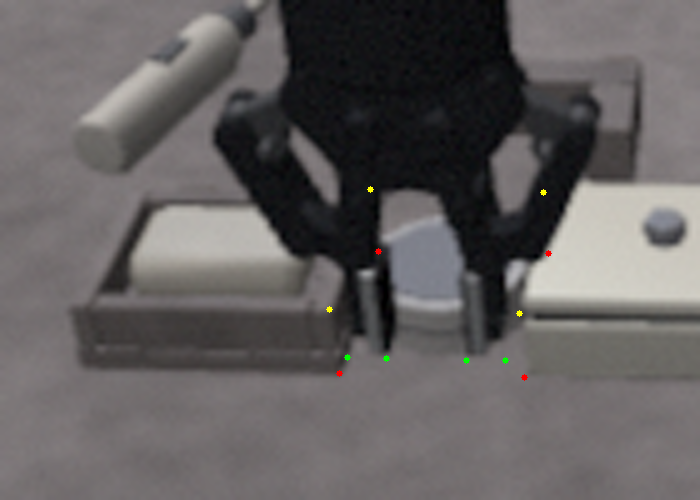

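The side view puts the gap centre about 2 mm to +x of the tool line, while the top view says 0. I'll shift +1.5 mm while moving on; contact forces should stay low.

Call:
{"op": "servo_tool", "data": {"series": [[[0,0,0,0,0.5,-2,0.3],[0,0,0,0,0.5,-3,0.3],[0,0,0,0,0.5,-3,0.3],[0,0,0,0,0,-3,0.3],[0,0,0,0,0,-3,0.3]]]}}

```text
clock: 14.12
eef_pos: [0.4971, 0.0148, 0.0123]
tcp_rot: [2.216, 1.571, 0.426]
ft_force: [-0.3, -0.0, -1.1]
gripper_width: 0.0297
```

Call:
{"op": "servo_tool", "data": {"series": [[[0,0,0,0,0,-3,0.3],[0,0,0,0,0,-3,0.3],[0,0,0,0,0,-3,0.3],[0,0,0,0,0,-3,0.3],[0,0,0,0,0,-3,0.3],[0,0,0,0,0,-2,0.3]]]}}

```text
clock: 14.62
eef_pos: [0.5007, 0.0315, 0.0123]
tcp_rot: [3.038, 1.571, 1.248]
ft_force: [0.5, -0.0, 0.2]
gripper_width: 0.0299
```

```bash
python3 - <<'E'
from h import *
goto([*wor([0.001,.098-.0404]),.0125],YD)
s=vision.capture("side");cv2.imwrite("pics/z4.png",cv2.resize(s['frame'][150:250,190:330],None,fx=5,fy=5,interpolation=cv2.INTER_CUBIC)[:,:,::-1])
c=vision.capture("top");cv2.imwrite("pics/z4t.png",cv2.resize(c['frame'][170:330,220:380],None,fx=3.5,fy=3.5,interpolation=cv2.INTER_CUBIC)[:,:,::-1])
E
```

```text
t 14.62 pos [0.5007 0.0315 0.0123] loc [ 0.0015 -0.0037] w 0.0299 F [ 0.5 -0.   0.2]
turn [-0.11 -0.   -0.  ] sg -1 shift(now axes) [ -0.2  -0.6 -61.3] shift(after turn) [ -0.2  -0.5 -61.3]
```

View pics/z4.png

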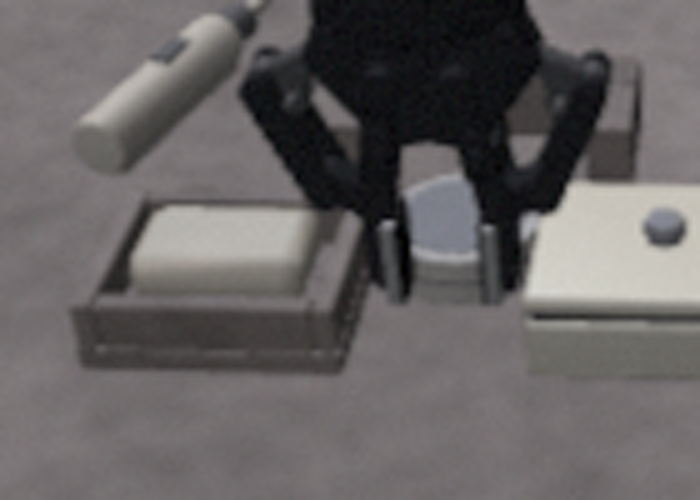

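View pics/z4t.png

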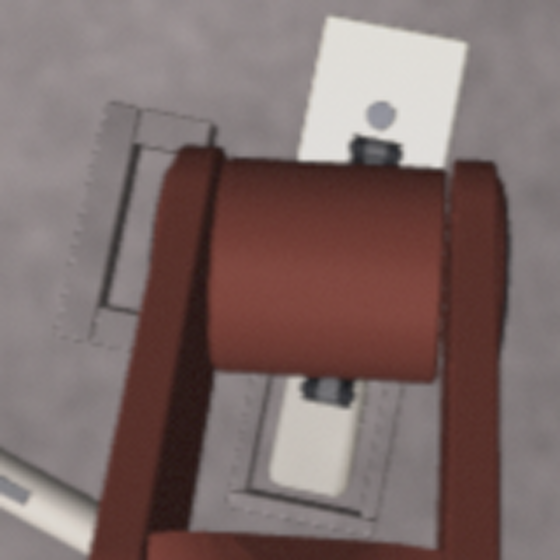

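Call:
{"op": "servo_tool", "data": {"series": [[[0,0,0,0,0,-3,0.3],[0,0,0,0,0,-3,0.3],[0,0,0,0,0,-3,0.3],[0,0,0,0,0,-3,0.3],[0,0,0,0,0,-3,0.3],[0,0,0,0,0,-3,0.3],[0,0,0,0,0,-3,0.3],[0,0,0,0,0,-3,0.3],[0,0,0,0,0,-3,0.3],[0,0,0,0,0,-3,0.3]]]}}

```text
clock: 15.55
eef_pos: [0.5072, 0.0607, 0.0123]
tcp_rot: [0.572, 1.571, -1.218]
ft_force: [0.1, -1.4, -0.3]
gripper_width: 0.0303
```

Call:
{"op": "servo_tool", "data": {"series": [[[0,0,0,0,0,-3,0.3],[0,0,0,0,0,-3,0.3],[0,0,0,0,0,-3,0.3],[0,0,0,0,0,-3,0.3],[0,0,0,0,0,-3,0.3],[0,0,0,0,0,-3,0.3],[0,0,0,0,0,-2,0.3],[0,0,0,0,0,-1,0.3]]]}}

```text
clock: 16.22
eef_pos: [0.5118, 0.0813, 0.0123]
tcp_rot: [3.045, 1.571, 1.255]
ft_force: [0.2, 0.3, -0.3]
gripper_width: 0.03
```

```bash
python3 - <<'E'
from h import *
goto([*wor([0.001,.098-.0404]),.0125],YD)
s=vision.capture("side");cv2.imwrite("pics/z5.png",cv2.resize(s['frame'][130:230,190:330],None,fx=5,fy=5,interpolation=cv2.INTER_CUBIC)[:,:,::-1])
E
```

```text
t 16.22 pos [0.5118 0.0813 0.0123] loc [0.0016 0.0472] w 0.03 F [ 0.2  0.3 -0.3]
turn [-0.1 -0.  -0. ] sg -1 shift(now axes) [ -0.2  -0.6 -10.4] shift(after turn) [ -0.2  -0.6 -10.4]
```

View pics/z5.png

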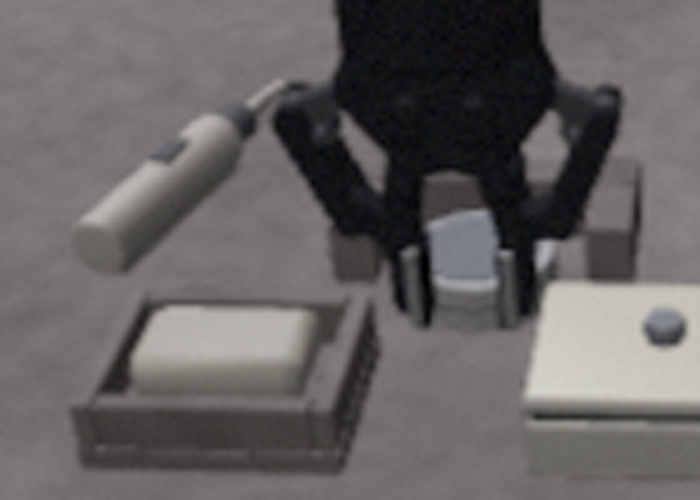

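The tin is entering the tidy between its arms, with no contact force yet. I'll creep to the wall.

Call:
{"op": "servo_tool", "data": {"series": [[[0,0,0,0,0,-1.5,0.3],[0,0,0,0,0,-1.5,0.3],[0,0,0,0,0,-1.5,0.3],[0,0,0,0,0,-1.5,0.3],[0,0,0,0,0,-1,0.3],[0,0,0,0,0,0,0.3]]]}}

```text
clock: 16.77
eef_pos: [0.5133, 0.088, 0.0123]
tcp_rot: [3.052, 1.571, 1.262]
ft_force: [-1.0, -0.3, -0.7]
gripper_width: 0.0301
```

Call:
{"op": "servo_tool", "data": {"series": [[[0,0,0,0,0,-1,0.3],[0,0,0,0,0,-1,0.3],[0,0,0,0,0,0,0.3]]]}}

```text
clock: 17.02
eef_pos: [0.5137, 0.0899, 0.0123]
tcp_rot: [2.875, 1.571, 1.086]
ft_force: [1.5, -0.2, 0.4]
gripper_width: 0.0301
```

Call:
{"op": "servo_tool", "data": {"series": [[[0,0,0,0,0,-0.7,0.3],[0,0,0,0,0,0,0.3]]]}}

```text
clock: 17.18
eef_pos: [0.5138, 0.0904, 0.0123]
tcp_rot: [-2.159, 1.571, 2.334]
ft_force: [-0.0, 0.1, -0.7]
gripper_width: 0.03
```

Call:
{"op": "servo_tool", "data": {"series": [[[0,0,0,0,0,-0.8,0.3],[0,0,0,0,0,0,0.3]]]}}

```text
clock: 17.35
eef_pos: [0.514, 0.0912, 0.0123]
tcp_rot: [-2.928, 1.571, 1.565]
ft_force: [0.7, -0.3, -0.6]
gripper_width: 0.0301
```

Call:
{"op": "servo_tool", "data": {"series": [[[0,0,0,0,0,-0.8,0.3],[0,0,0,0,0,0,0.3]]]}}

```text
clock: 17.52
eef_pos: [0.5142, 0.0921, 0.0123]
tcp_rot: [-2.935, 1.571, 1.558]
ft_force: [-0.6, -1.0, 0.9]
gripper_width: 0.0299
```

Call:
{"op": "servo_tool", "data": {"series": [[[0,0,0,0,0,-0.8,0.3],[0,0,0,0,0,0,0.3]]]}}

```text
clock: 17.68
eef_pos: [0.5144, 0.0928, 0.0123]
tcp_rot: [0.379, 1.571, -1.41]
ft_force: [-0.3, -0.4, 0.3]
gripper_width: 0.03
```

Call:
{"op": "servo_tool", "data": {"series": [[[0,0,0,0,0,-0.7,0.3],[0,0,0,0,0,0,0.3]]]}}

```text
clock: 17.85
eef_pos: [0.5144, 0.093, 0.0123]
tcp_rot: [-0.141, 1.57, -1.931]
ft_force: [-1.3, -2.8, 1.7]
gripper_width: 0.0301
```

Call:
{"op": "servo_tool", "data": {"series": [[[0,0,0,0,0,-0.7,0.3],[0,0,0,0,0,0,0.3]]]}}

```text
clock: 18.02
eef_pos: [0.5144, 0.0932, 0.0122]
tcp_rot: [-0.222, 1.569, -2.011]
ft_force: [-1.0, -5.4, 0.9]
gripper_width: 0.03
```

```bash
python3 - <<'E'
from h import *
goto([*wor([0.001,.098-.0404]),.0125],YD)
c=vision.capture("top");cv2.imwrite("pics/z6t.png",cv2.resize(c['frame'][170:330,200:360],None,fx=3.5,fy=3.5,interpolation=cv2.INTER_CUBIC)[:,:,::-1])
s=vision.capture("side");cv2.imwrite("pics/z6.png",cv2.resize(s['frame'][130:230,190:330],None,fx=5,fy=5,interpolation=cv2.INTER_CUBIC)[:,:,::-1])
E
```

```text
t 18.02 pos [0.5144 0.0932 0.0122] loc [0.0016 0.0594] w 0.03 F [-1.  -5.4  0.9]
turn [-0.07  0.11  0.03] sg -1 shift(now axes) [-0.2 -0.6  1.8] shift(after turn) [-0.3 -0.6  1.8]
```

View pics/z6t.png

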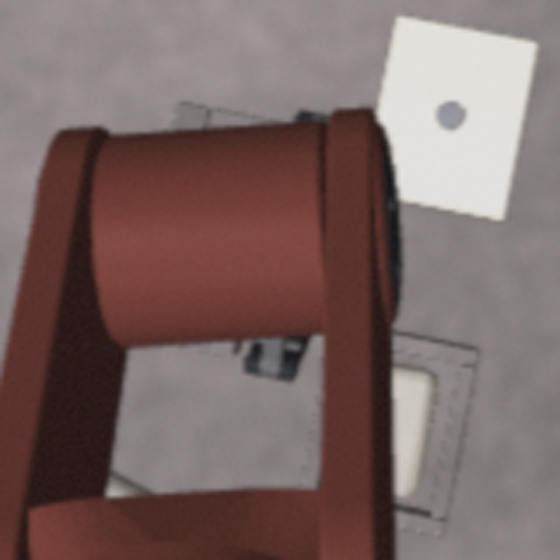

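View pics/z6.png

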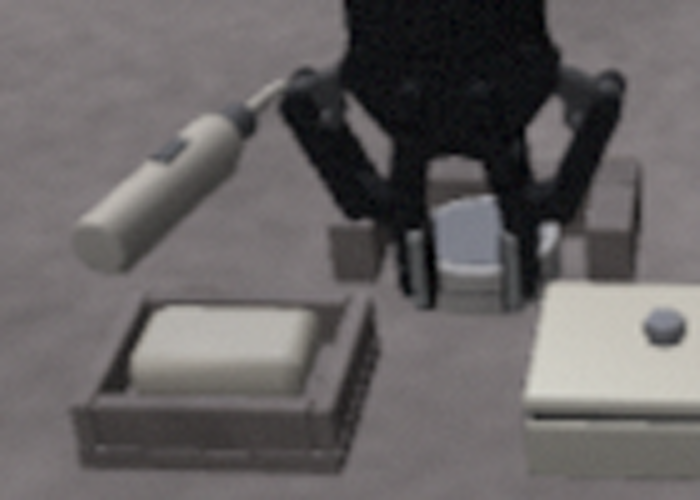

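Contact force has risen to 5.4 N against the back wall, so the tin is home. I'll ease off, back away, lift and retreat.

Call:
{"op": "servo_tool", "data": {"series": [[[0,0,0,0,0,1,0.3],[0,0,0,0,0,1,0.3],[0,0,0,0,0,2,0.3],[0,0,0,0,0,4,0.3],[0,0,0,0,0,6,0.3],[0,0,0,0,0,6,0.3],[0,0,0,-10,0,0,0.3],[0,0,0,-25,0,0,0.3],[0,0,0,-35,0,0,0.3],[0,0,0,-35,0,0,0.3]]]}}

```text
clock: 18.95
eef_pos: [0.509, 0.0744, 0.118]
tcp_rot: [-1.456, 1.568, 3.037]
ft_force: [2.2, 0.6, 0.4]
gripper_width: 0.0297
```

Call:
{"op": "servo_tool", "data": {"series": [[[0,0,0,-35,0,0,0.3],[0,0,0,-35,0,20,0.3],[0,0,0,0,0,35,0.3],[0,0,0,0,0,40,0.3],[0,0,0,0,0,40,0.3],[0,0,0,0,0,40,0.3],[0,0,0,0,0,40,0.3],[0,0,0,0,0,40,0.3],[0,0,0,0,0,30,0.3],[0,0,0,0,0,0,0.3]]]}}

```text
clock: 19.78
eef_pos: [0.4475, -0.2088, 0.1886]
tcp_rot: [0.576, 1.567, -1.22]
ft_force: [1.3, 0.4, 0.7]
gripper_width: 0.0299
```

```bash
python3 - <<'E'
from h import *
goto([0.5,-.3,.2],YD)
c,_=look("l9");p=wor([0,.098]);p=tin(c,proj(c,[*p,.022]))
cv2.imwrite("pics/z7t.png",cv2.resize(c['frame'][80:350,170:450],None,fx=2.2,fy=2.2,interpolation=cv2.INTER_CUBIC)[:,:,::-1])
E
```

```text
t 19.78 pos [ 0.4475 -0.2088  0.1886] loc [ 0.0013 -0.2499] w 0.0299 F [1.3 0.4 0.7]
turn [-0.45  0.19 -0.12] sg -1 shift(now axes) [-11.   71.6  77.2] shift(after turn) [-11.4  71.   77.7]
tin px [270.1 237.1  16.4] world [0.5213 0.1306 0.022 ] loc [0.0003 0.0974]
```

View pics/z7t.png

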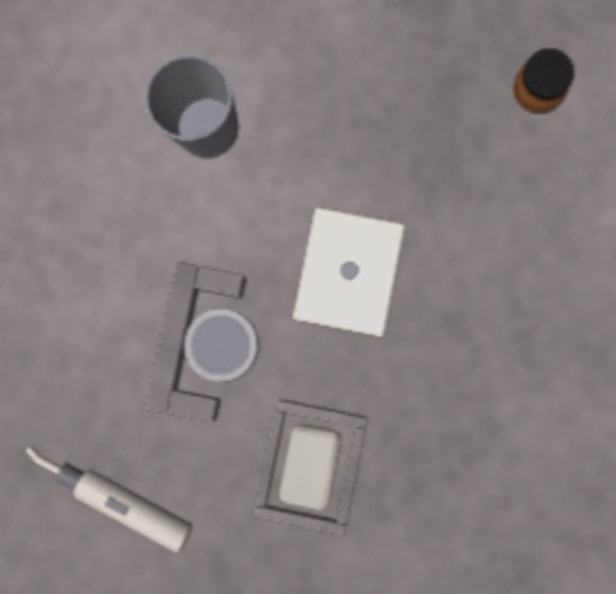

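View pics/l9.png

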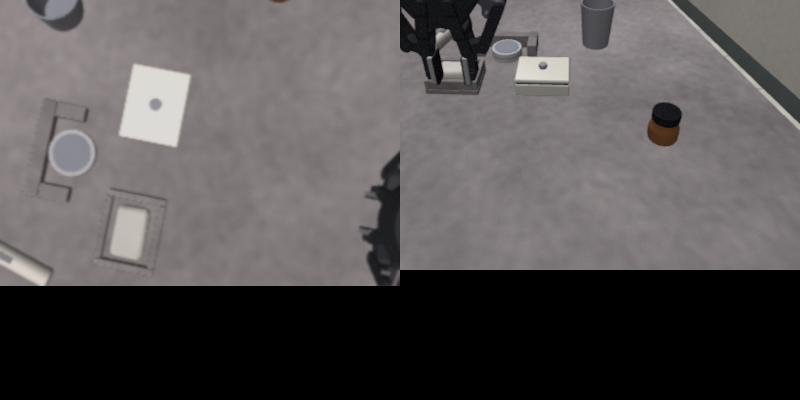

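The tin rests against the back wall at crop (220,345). The bystanders match the first picture and the arm is clear, so I'm handing in.

```bash
python3 -c "
from station import r
print(r.hand_in())"
```

```text
the job is handed in; nothing more can be done
None
```

The tin is inside the tidy, resting against its back wall, and the job was handed in at about 20 s of the 51 s. No verdict was reported.

I pushed the tin with the fingers set about 30 mm apart, so they touched it at two points. The first push brought it onto the gap axis. The second took it straight through the gap and against the wall.

- **Final position:** the top view puts the tin's centre at about x = 0, y = −43 mm in the tidy's frame (home is y = −42 mm).
- **Wall contact:** the measured force rose from noise (about 1 N) to about 5 N in the last steps against the wall. It was at noise level at every reading before that.
- **Other objects:** by eye, the tumbler, flosser and jar look unmoved from the first picture. I did not measure their positions. The arm finished clear, with the tool 0.19 m up and 0.25 m short of the gap.
- **Disagreement:** the top and side cameras differed by about 2 mm on where the gap's centre lies. I shifted the tool 1.5 mm towards the side-camera value partway through the gap, and the force stayed at noise level.

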